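# Load the badge press

### The job

Nudge the loose domed badge shell across the deck of the badge press and over the rim of the die until it drops in and lies flat in the die; do not pick it up. Only then push the die slide all the way in to its stop under the press head, with the shell still in the die. Leave the ring that lies on the other deck, and the tub, tape and glue stick, where they are.

Things in the scene. Friction and masses are not known exactly. Their poses are not given: they have to be found in the camera images.
- press: Badge press, fixed to the table. Origin on the table surface; the slide goes in along its +y. Grey base: x from -105 to 105, y from -140 to 210 mm. Two flat aluminium decks, tops 34 mm above the table, at x from -105 to -39 and from 39 to 105 mm, y from -140 to 125 mm; the slide runs in the 78 mm wide channel between them.
- ram (a point): Centre of the underside of the press head's steel ram (27 mm radius), 56 mm above the table over the channel; axes as the press. Its grey arm, 45 mm wide, top 93 mm above the table, runs along +y to a grey column (110 mm wide, 93 mm high) 88 to 148 mm from here. Beside the column, at x 62, y 175 mm from here, a fixed lever with a black grip rises to 145 mm above the table.
- die (a point): Centre of the floor of the die, a round flat recess 56 mm wide and 9 mm deep in the steel slide plate; moves with the slide; axes as the press. The plate's top is 9 mm above this point, 0.5 mm below the decks; the plate is 76 mm wide and reaches from 85 mm behind (-y) to 70 mm ahead (+y) of the die centre.
- tab (a point): Centre of the outer (-y) face of the black upright tab at the slide's outer end, 85 mm behind (-y of) the die centre; axes as the press. The tab is 50 mm wide (x), 12 mm thick (y) and stands 26 mm above the slide plate; this point is 13 mm above the plate. Pushing this face along the press's +y drives the slide in.
- slide (a joint): Travel of the die slide in m along the press's +y: 0 fully out, 0.100 fully in against its stop, with the die right under the ram. It starts 0 to 15 mm in, moves against about 2 N of friction and stays where it is left.
- shell: Loose steel badge shell: a solid-looking round disc of 50 mm diameter, 8 mm high at its straight side, with a slight dome on top (10 mm in all), about 40 g. Origin at the centre of its underside, z up. It starts flat on one of the two decks, which one varies. In the die it has 3 mm of play all round and its side lies below the deck.
- ring: Loose steel ring, 50 mm outer and 28 mm inner diameter, 8 mm high, lying on the other deck. Origin at the centre of its underside. To be left alone.
- tub: White round lidded tub, 104 mm across and 108 mm high, standing on the table to the left of the press. Origin at the centre of its underside. To be left alone.
- tape: Roll of tan masking tape lying on the table to the right of the press, 100 mm across, 24 mm high. Origin at the centre of its underside. To be left alone.
- glue: White glue stick, 28 mm diameter, 90 mm high, standing on the table to the right of the press. Origin at the centre of its underside. To be left alone.
There are look-alikes about, which are no part of the job. Leave any turquoise or yellow look-alike of the shell alone.

How it is judged (in metres and radians):
On the way, in this order (a step that is already met when the one before it is completed fails the run):
1. the shell lies flat in the die, the slide still out (horizontal distance between shell and die below 0.006 m and z of shell in the frame of die between -0.002 and 0.002 m and angle between shell's own z axis and vertical below 0.08 rad and value of joint slide below 0.04 m), for 0.2 s.
2. the slide is pushed in to its stop with the shell in the die (horizontal distance between shell and die below 0.006 m and z of shell in the frame of die between -0.002 and 0.002 m and angle between shell's own z axis and vertical below 0.08 rad and value of joint slide above 0.095 m), for 0.2 s.
At the end, for the whole second after the job is handed in: The shell rests in the die (centre within 6 mm of the die's centre, underside within 2 mm of its floor, tilted less than 0.08 rad) and at rest; the slide is in by more than 95 of its 100 mm; the ring is within 15 mm and the tub, tape and glue stick within 30 mm of where they started (all of step 2 and linear speed of shell below 0.02 m/s and distance of ring from where it was at the start of the episode below 0.015 m and distance of each of tub, tape, glue from where it was at the start of the episode below 0.03 m); the robot touches nothing.
It fails at once if the shell is lifted (underside more than 6 mm above the deck) (height (world z) of shell above 0.04 m).
It fails at once if the shell is pushed off the press or down into the channel (height (world z) of shell below 0.0215 m).
It fails at once if the ring is lifted (height (world z) of ring above 0.04 m).
It fails at once if the ring is shifted by more than 15 mm (distance of ring from where it was at the start of the episode above 0.015 m).
It fails at once if the tub, tape or glue stick is shifted by more than 30 mm (distance of any of tub, tape, glue from where it was at the start of the episode above 0.03 m).
It also fails if it takes over 51 s, if anything falls off the work surface, if the arm or the gripper's body presses on something with over 40 N, if the wrist force passes 120 N, or if a joint passes its speed limit or range.

### The arm

A 6-joint arm with a two-finger parallel gripper is mounted at the origin on the work surface. World frame = base frame: x ahead of the robot, y to its left, z up, the work surface at z = 0. Lengths are in mm, angles in rad, forces in N, time in s.
With the tool pointing down it reaches from about 375 to 975 mm from the base axis. Payload 3.8 kg.
Tool frame: the origin (TCP) lies at the very end of the fingers, on their centre line; the grasp point (between the pads) lies 19 mm behind it; z points along the fingers, y is the line along which they close (so a half turn about z gives the same grasp; the last joint's range is limited). The gripper opens to 88 mm and grips with 3 to 60 N. Pads are 18 mm wide; open, the fingers measure 123 mm over their backs; the gripper's body (75 mm by 187 mm) begins 45 mm behind the grasp point.
Start: joints at [-1.187, 0.264, 1.604, -0, 1.274, -0.037], TCP at [275.725, -616.111, 199.306] pointing down, gripper open.
Joint ranges: [-2.63, 2.63], [-0.94, 2.18], [0.31, 2.57], [-1.31, 4.45], [0, 2.66], [-2.55, 2.55]. Speed limits (rad/s): [2.57, 2.57, 3.14, 3.14, 3.14, 3.14].

### API

Orientations are given as a unit quaternion [w, x, y, z].
In Python, from rig import * gives the robot as it stands.
- The arm moves only by the tool send_rows, never from a script. Its arguments are lists of equal length, an entry for each row: "grip": the closure, from -1 (fully open) to 1 (shut), so that 0 is half open; "travel": the shift along the tool's x, y, z in m, a list of three; "rot": the turn, a rotation vector about the tool's x, y, z in units of 6 degrees (1.0 is 6 degrees), a list of three. A call has 1 to 10 rows; each row shifts and turns the commanded pose from where the row before left it, along the tool's axes as they then stand; what a row does not reach is not made up. A row lasts 1/12 s, in which the tool goes at most 41.7 mm and 7.16 degrees, less where a joint would pass 70% of its speed; a pose out of reach is approached as far as the arm can. A call is refused whole if a number of a shift passes 0.0417 or a number of a turn 1, either way. A call with a gripper value outside its range is refused whole. The fingers move at their own pace and stop on an object; "newtons" is the grip in N (left out, the last holds). Time passes only in rows, so rows that do not move let the fingers close. It gives the time, the measured TCP pose, the force, the opening and the grip force at its end, in the units of the state.
- state(): the state, without advancing time (a new reading comes with each control period).
- grab_frame(name): name is "scene" or "top" or "wrist"; returns the picture (480x640x3 uint8, red, green, blue); there is no depth.
- get_calibration(name): a dict with "intrinsics" (3x3 intrinsics, pixels), "T" (4x4, takes a point from camera to world coordinates). Camera axes: x right, y down, z forward; pixel columns grow to the right and rows downward; lengths in mm; the calibration is good to about 2 mm. The wrist camera is an equidistant fisheye: a pixel r from the principal point sees the ray r / f radians off the axis. A picture is of the moment at which its call begins: read the wrist's pose just before it. get_calibration takes no time and is no camera call; for the wrist camera it gives the pose at the moment of the call.
- sign_off(): hands the job in; it is judged then, once.
The state is a dict: "clock": time; "joint_pos": joint angles; "joint_velocities": joint speeds; "joint_efforts": joint torques, N m; "tool_pos": TCP position; "ee_rot": TCP orientation; "force": force on the tool from outside, world axes, zero at the start; "ft_torque": the same for the moment, N m; "width": finger opening in mm; "grasp_force": force on a finger pad.
Only numpy, scipy, OpenCV 4.12 (cv2) and the standard library are available. Lean on these libraries where they do the work, as an engineer would, in place of code of your own. Each camera call takes 0.05 s, during which the arm holds its last target. There are 200 camera calls.

## Working session

There is one attempt and no reset: what is moved stays moved. The work goes in short steps, Python scripts to look and compute and a tool call to move; the robot and the scene stay as the last step left them, time stands still between calls to the robot, and variables do not carry over. Pictures are saved under pics/ and viewed, at most 10 in all, crops included, and the job is handed in when it is done.

Besides the shell and the picture viewer there is one more tool, called after ">>>" as name(argument=value, ...) on one line, values as JSON. send_rows: Moves the arm, as the interface text tells. Its arguments: {"type":"object","properties":{"grip":{"type":"array"},"travel":{"type":"array"},"rot":{"type":"array"},"newtons":{"type":"number"}},"required":["grip","travel","rot"]}

```bash
mkdir -p pics; ls; python3 - <<'E'
from rig import *
import cv2,numpy as np
s=state();print({k:np.round(v,3).tolist() for k,v in s.items()})
for n in("top","scene"):
    f=grab_frame(n);cv2.imwrite(f"pics/{n}0.png",f[:,:,::-1])
    c=get_calibration(n);print(n,np.round(c["intrinsics"],1).tolist(),np.round(c["T"],3).tolist())
E
```

```text
pics
{'clock': 0.0, 'joint_pos': [-1.187, 0.265, 1.605, 0.0, 1.274, -0.037], 'joint_velocities': [0.0, -0.001, 0.0, -0.0, 0.001, 0.0], 'joint_efforts': [0.001, -50.211, -35.688, 0.073, 0.029, -0.0], 'tool_pos': [275.44, -615.387, 197.995], 'ee_rot': [-0.001, 0.978, 0.209, -0.0], 'force': [0.745, -0.046, -0.01], 'ft_torque': [-0.036, -0.014, 0.007], 'grasp_force': 0.0, 'width': 88.258}
top [[533.5, 0.0, 311.7], [0.0, 533.5, 229.4], [0.0, 0.0, 1.0]] [[-0.007, -0.99, 0.142, 365.172], [-1.0, 0.008, 0.006, 21.674], [-0.007, -0.142, -0.99, 1285.959], [0.0, 0.0, 0.0, 1.0]]
scene [[570.7, 0.0, 312.6], [0.0, 570.7, 247.5], [0.0, 0.0, 1.0]] [[0.886, 0.39, -0.251, 899.6], [0.464, -0.729, 0.504, -744.577], [0.013, -0.563, -0.827, 1348.007], [0.0, 0.0, 0.0, 1.0]]
```

View pics/top0.png

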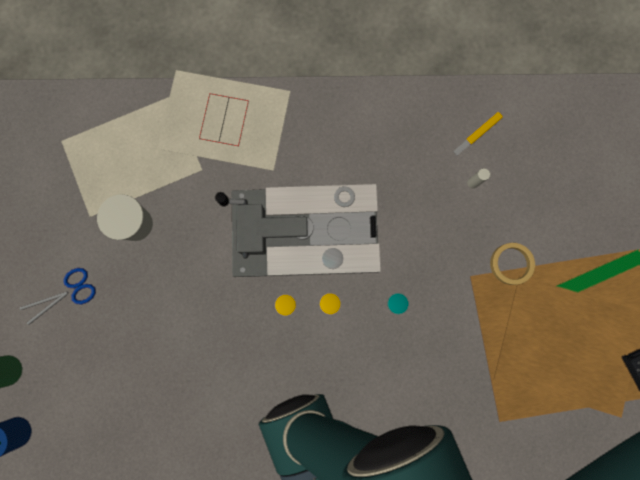

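View pics/scene0.png

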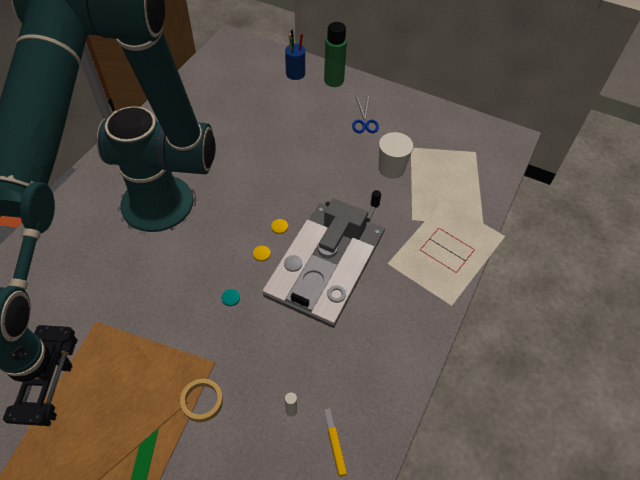

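Both pictures show the press. In the top view the slide goes in to the left (world +y), with the die rim at about (339,229) and the tab at about (374,227).
Possible shells in the top view:
- grey solid disc on the near deck (333,258): this is the shell
- ring on the far deck (345,197)
- yellow discs (285,305) and (330,304)
- turquoise disc (398,303)
- die recess (339,229)

I choose the grey disc and will check it in a close crop.

```bash
cat > h.py <<'E'
from rig import *
import cv2,numpy as np
def cast(n,px,z):
    c=get_calibration(n);K=c["intrinsics"];T=np.array(c["T"])
    px=np.atleast_2d(px).astype(float)
    d=np.c_[(px[:,0]-K[0][2])/K[0][0],(px[:,1]-K[1][2])/K[1][1],np.ones(len(px))]@T[:3,:3].T
    t=(z-T[2,3])/d[:,2];return (T[:3,3]+d*t[:,None])[:,:2]
E
python3 - <<'E'
from h import *
f=cv2.imread("pics/top0.png")
c=f[175:285,225:390];cv2.imwrite("pics/crop0.png",cv2.resize(c,None,fx=4.8,fy=4.8,interpolation=cv2.INTER_CUBIC))
g=cv2.cvtColor(f,cv2.COLOR_BGR2GRAY)
m=((g>150)).astype(np.uint8);m[:175]=0;m[285:]=0;m[:,:225]=0;m[:,390:]=0
cs,_=cv2.findContours(m,cv2.RETR_CCOMP,cv2.CHAIN_APPROX_NONE)
for k in cs:
    if cv2.contourArea(k)>60:
        r=cv2.minAreaRect(k);print(cv2.contourArea(k),np.round(r[0],1),np.round(r[1],1),r[2], cast("top",cv2.boxPoints(r),34).round(0).tolist())
print(g[258,300:345:3],g[240:275,333])
cv2.imwrite("pics/x.png",m*255)
for n,p,z in (("top",(333,258),42),("scene",(293,263),42),("top",(339,229),33.5),("scene",(314,282),33.5),("top",(345,197),42),("scene",(337,294),42)):print(n,p,cast(n,p,z).round(0))
E
```

```text
2916.5 [323.  259.1] [ 27.3 112. ] 88.26429748535156 [[503.0, 136.0], [509.0, -128.0], [445.0, -128.0], [439.0, 134.0]]
389.0 [332.5 258. ] [21.9 21.9] 45.0 [[477.0, 17.0], [513.0, -19.0], [476.0, -55.0], [440.0, -19.0]]
71.5 [344.  196.5] [ 9. 10.] 90.0 [[635.0, -37.0], [634.0, -60.0], [612.0, -60.0], [613.0, -36.0]]
2375.0 [320.9 199. ] [ 26.5 110.1] 88.33971405029297 [[647.0, 140.0], [653.0, -124.0], [588.0, -125.0], [583.0, 138.0]]
[168 168 168 168 169 170 171 166 133 135 133 132 130 124 117] [130 132 132 126 124 144 165 160 130 123 125 126 127 127 127 128 132 132
 132 132 134 135 133 133 133 133 134 133 134 152 170 171 158 113 102]
top (333, 258) [[476. -20.]]
scene (293, 263) [[479. -19.]]
top (339, 229) [[545. -35.]]
scene (314, 282) [[555. -41.]]
top (345, 197) [[621. -50.]]
scene (337, 294) [[627. -49.]]
```

View pics/crop0.png

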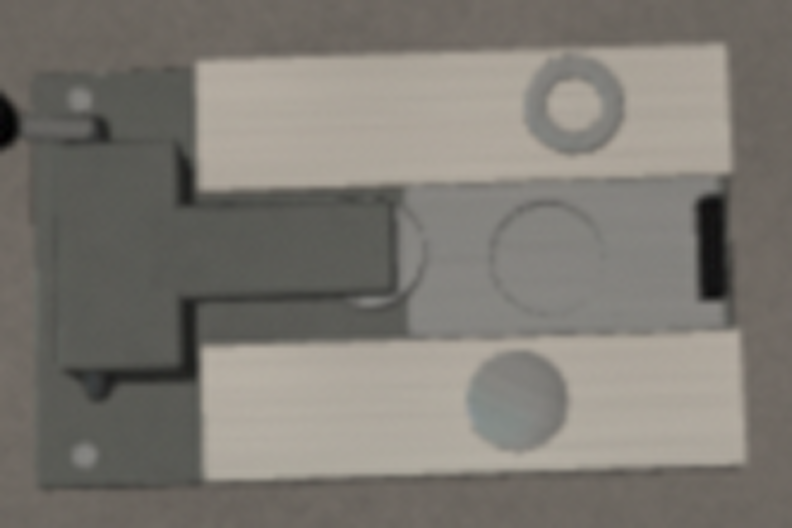

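The crop shows a solid grey disc at (518,400) on the near deck, 50 mm across, which is the shell. The ring is at (574,105) and the die rim at (548,258). From the top view the shell is at about (476,-20) and the die at about (545,-35). The press is turned by about +1.3°, so I'll push along a heading of about -12°, with the fingers as a cradle about 30 mm wide.

>>> send_rows(grip=[0.32,0.32,0.32,0.32,0.32,0.32,0.32,0.32,0.32,0.32], travel=[[0.0197,-0.0243,0],[0.0197,-0.0243,0],[0.0197,-0.0243,0],[0.0197,-0.0243,0],[0.0197,-0.0243,0],[0.0197,-0.0243,0],[0.0197,-0.0243,0],[0.0197,-0.0243,0],[0.0197,-0.0243,0],[0.0197,-0.0243,0]], rot=[[0,0,0],[0,0,0],[0,0,0],[0,0,0],[0,0,0],[0,0,0],[0,0,0],[0,0,0],[0,0,0],[0,0,0]], newtons=20)

```text
clock: 0.93
tool_pos: [356.1, -312.1, 198.8]
ee_rot: [-0.0, 0.978, 0.209, -0.0]
force: [-0.6, 1.1, 0.2]
width: 29.8
grasp_force: 0.0
```

>>> send_rows(grip=[0.32,0.32,0.32,0.32,0.32,0.32,0.32,0.32,0.32,0.32], travel=[[0.0197,-0.0243,0],[0.0197,-0.0243,0],[0.0197,-0.0243,0],[0.0197,-0.0243,0],[0.0197,-0.0243,0],[0.0197,-0.0243,0],[0.0197,-0.0243,0],[0.0197,-0.0243,0],[0.0197,-0.0243,0],[0.0197,-0.0243,0]], rot=[[0,0,0],[0,0,0],[0,0,0],[0,0,0],[0,0,0],[0,0,0],[0,0,0],[0,0,0],[0,0,0],[0,0,0]])

```text
clock: 1.77
tool_pos: [436.6, -10.0, 199.0]
ee_rot: [-0.0, 0.978, 0.209, -0.0]
force: [1.3, 0.2, -0.5]
width: 30.0
grasp_force: 0.0
```

>>> send_rows(grip=[0.32,0.32,0.32,0.32,0.32,0.32,0.32,0.32], travel=[[0,0,0.01],[0,0,0.01],[0,0,0.01],[0,0,0.01],[0,0,0.01],[0,0,0.01],[0,0,0],[0,0,0]], rot=[[0,0,1],[0,0,1],[0,0,1],[0,0,1],[0,0,1],[0,0,1],[0,0,0],[0,0,0]])

```text
clock: 2.43
tool_pos: [435.9, -11.5, 138.5]
ee_rot: [0.0, 0.995, -0.102, -0.001]
force: [-0.6, 0.1, 0.6]
width: 30.5
grasp_force: 0.0
```

```bash
python3 - <<'E'
from h import *
s=state();print({k:np.round(s[k],3).tolist() for k in("clock","tool_pos","ee_rot","width","force")})
c=get_calibration("wrist");print(np.round(c["intrinsics"],1).tolist(),np.round(c["T"],3).tolist())
f=grab_frame("wrist");cv2.imwrite("pics/w0.png",f[:,:,::-1])
E
```

```text
{'clock': 2.433, 'tool_pos': [435.88, -11.456, 138.527], 'ee_rot': [0.0, 0.995, -0.102, -0.001], 'width': 30.453, 'force': [-0.599, 0.063, 0.57]}
[[371.6, 0.0, 321.0], [0.0, 371.6, 237.0], [0.0, 0.0, 1.0]] [[-0.203, -0.929, -0.31, 515.978], [-0.979, 0.193, 0.064, -28.681], [0.0, 0.317, -0.948, 324.795], [0.0, 0.0, 0.0, 1.0]]
```

View pics/w0.png

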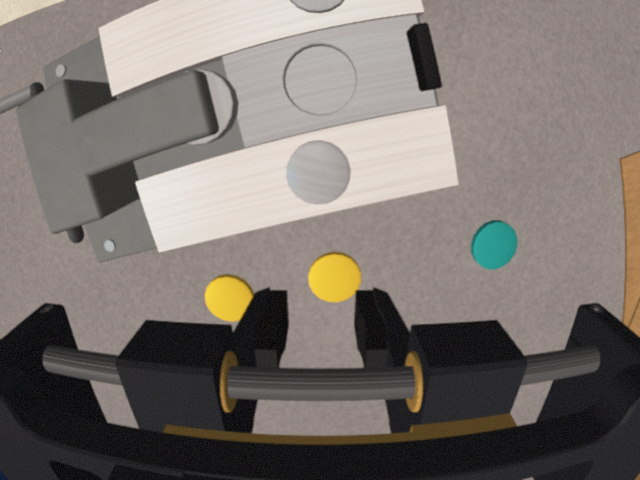

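The wrist view shows the shell at (318,172), the die rim at (320,79), the ring at the top edge and the tab at (425,57). I'll measure the shell and die from this picture.

```bash
cat >> h.py <<'E'
def wcast(T,px,z):
    c=get_calibration("wrist");K=c["intrinsics"]
    u=(np.atleast_2d(px).astype(float)-[K[0][2],K[1][2]])/K[0][0]
    r=np.linalg.norm(u,axis=1,keepdims=True)+1e-9
    d=np.c_[u/r*np.sin(r),np.cos(r)]@T[:3,:3].T
    t=(z-T[2,3])/d[:,2];return (T[:3,3]+d*t[:,None])[:,:2]
E
cat > m.py <<'E'
from h import *
f=cv2.imread("pics/w0.png");T=np.array(get_calibration("wrist")["T"])
g=cv2.cvtColor(f,cv2.COLOR_BGR2GRAY)
# polar edge scan about a seed, on the plane
def rim(seed,z,r0,r1,n=72):
    s=wcast(T,seed,z)[0]
    P=[]
    for k in range(3):
        P=[]
        # map world plane to a rectified patch through interpolation of rays
        for a in np.linspace(0,2*np.pi,n,endpoint=False):
            rs=np.arange(r0,r1,.25);W=s+np.c_[np.cos(a)*rs,np.sin(a)*rs]
            px=proj(np.c_[W,np.full(len(W),z)])
            v=cv2.remap(cv2.GaussianBlur(g,(3,3),0).astype(np.float32),px[:,0].astype(np.float32)[None],px[:,1].astype(np.float32)[None],1)[0]
            d=np.abs(np.gradient(v));i=d.argmax()
            if d[i]>.5:P.append(W[i])
        P=np.array(P);(A,b)=np.c_[2*P,np.ones(len(P))],(P**2).sum(1)
        for _ in range(4):
            x=np.linalg.lstsq(A,b,rcond=None)[0];r=np.sqrt(x[2]+x[:2]@x[:2])
            e=abs(np.hypot(*(P-x[:2]).T)-r);k2=e<=max(np.percentile(e,85),.5);P,A,b=P[k2],A[k2],b[k2]
        s=x[:2]
    return s.round(1),r.round(1),len(P),e.mean().round(2)
def proj(X):
    K=get_calibration("wrist")["intrinsics"];p=(X-T[:3,3])@T[:3,:3]
    h=np.hypot(p[:,0],p[:,1]);th=np.arctan2(h,p[:,2])
    return np.c_[p[:,0]/h,p[:,1]/h]*th[:,None]*K[0][0]+[K[0][2],K[1][2]]
print("shell",rim((318,172),40,20,30));print("die",rim((320,79),33.5,24,32))
print("deck near inner",wcast(T,[(137,181),(446,107)],34).round(1).tolist(),"tab",wcast(T,[(408,27),(418,91),(434,22),(441,88)],59.5).round(1).tolist(),"front plate",wcast(T,[(222,58),(243,147)],33.5).round(1).tolist())
E
python3 m.py
```

```text
shell (array([475.5, -17.9]), np.float64(25.2), 67, np.float64(0.21))
die (array([546.4, -34.1]), np.float64(26.8), 52, np.float64(0.15))
deck near inner [[503.4, 135.8], [508.2, -129.0]] tab [[571.5, -103.5], [523.4, -101.2], [573.3, -123.9], [523.3, -118.9]] front plate [[581.8, 36.8], [507.4, 36.1]]
```

>>> send_rows(grip=[0.32,0.32,0.32,0.32,0.32,0.32,0.32], travel=[[-0.005,-0.0025,0],[0,0,0.025],[0,0,0.025],[0,0,0.025],[0,0,0.015],[0,0,0.01],[0,0,0]], rot=[[0,0,0.2],[0,0,0],[0,0,0],[0,0,0],[0,0,0],[0,0,0],[0,0,0]])

```text
clock: 3.07
tool_pos: [431.0, -8.0, 37.8]
ee_rot: [0.0, 0.994, -0.113, -0.002]
force: [-0.1, -0.0, -0.2]
width: 29.8
grasp_force: 0.0
```

>>> send_rows(grip=[0.32,0.32,0.32,0.32,0.32,0.32,0.32,0.32,0.32,0.32], travel=[[0.006,0,0],[0.006,0,0],[0.006,0,0],[0.005,0,0],[0.005,0,0],[0.005,0,0],[0.005,0,0],[0.004,0,0],[0.003,0,0],[0,0,0]], rot=[[0,0,0],[0,0,0],[0,0,0],[0,0,0],[0,0,0],[0,0,0],[0,0,0],[0,0,0],[0,0,0],[0,0,0]])

```text
clock: 3.9
tool_pos: [477.0, -18.4, 39.3]
ee_rot: [-0.0, 0.993, -0.114, 0.0]
force: [0.2, -0.2, 0.2]
width: 30.1
grasp_force: 0.0
```

```bash
python3 - <<'E'
from h import *
s=state();print({k:np.round(s[k],3).tolist() for k in("clock","tool_pos","width","force")})
T=np.array(get_calibration("wrist")["T"]);np.save("T1.npy",T)
f=grab_frame("wrist");cv2.imwrite("pics/w1.png",f[:,:,::-1])
E
```

```text
{'clock': 3.9, 'tool_pos': [476.971, -18.41, 39.326], 'width': 30.112, 'force': [0.157, -0.215, 0.223]}
```

View pics/w1.png

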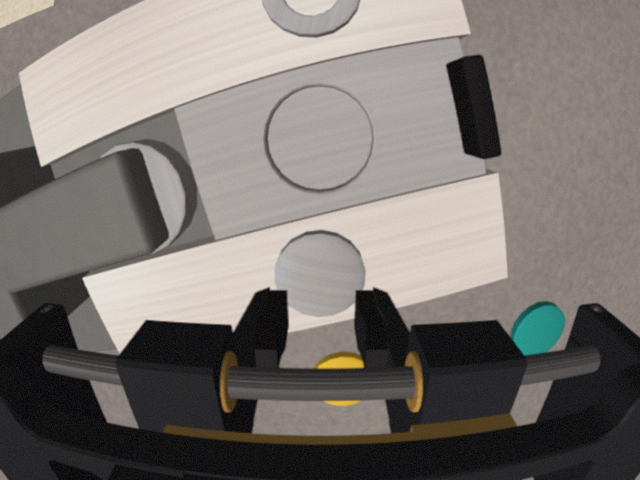

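The shell at (320,272) sits centred in the cradle and straight in line with the die at (320,137).

```bash
sed -e 's/w0.png/w1.png/; s/^f=\(.*\);T=.*/f=\1;T=np.load("T1.npy")/' -e '/^print/d' m.py > m1.py; cat >> m1.py <<'E'
s=state();x=np.array(s["tool_pos"])[:2]
w,q1,q2,_=s["ee_rot"];a=2*np.arctan2(q2,q1);u=np.array([np.cos(a),np.sin(a)]);v=np.array([u[1],-u[0]])
for n,p,z in(("shell",(320,272),40),("die",(320,137),33.5)):
    r=rim(p,z,20 if n=="shell" else 24,30);d=r[0]-x;print(n,r,"tool xy",(d@u).round(1),(d@v).round(1))
print(s["tool_pos"])
E
python3 m1.py
```

```text
shell (array([474.7, -18. ]), np.float64(25.7), 38, np.float64(0.26)) tool xy -1.8 0.1
die (array([546.3, -34.3]), np.float64(26.6), 52, np.float64(0.11)) tool xy 71.6 -0.3
[476.46050287 -18.35491901  39.23018468]
```

The wrist measurement puts the shell still at (475,-18), so it has not moved even though the TCP is already there. I'll check with an outside view before going on.

```bash
python3 - <<'E'
from h import *
f=grab_frame("scene");cv2.imwrite("pics/s1f.png",f[:,:,::-1])
c=f[150:340,200:450,::-1];cv2.imwrite("pics/s1.png",cv2.resize(c,None,fx=3,fy=3,interpolation=cv2.INTER_CUBIC))
s=state();print({k:np.round(s[k],3).tolist() for k in("clock","tool_pos","ee_rot","width","force","joint_pos")})
E
```

```text
{'clock': 4.0, 'tool_pos': [476.123, -18.283, 39.153], 'ee_rot': [0.0, 0.993, -0.114, -0.0], 'width': 29.763, 'force': [-0.022, 0.218, -0.443], 'joint_pos': [-0.091, 0.052, 2.17, 0.0, 0.92, 1.709]}
```

View pics/s1.png

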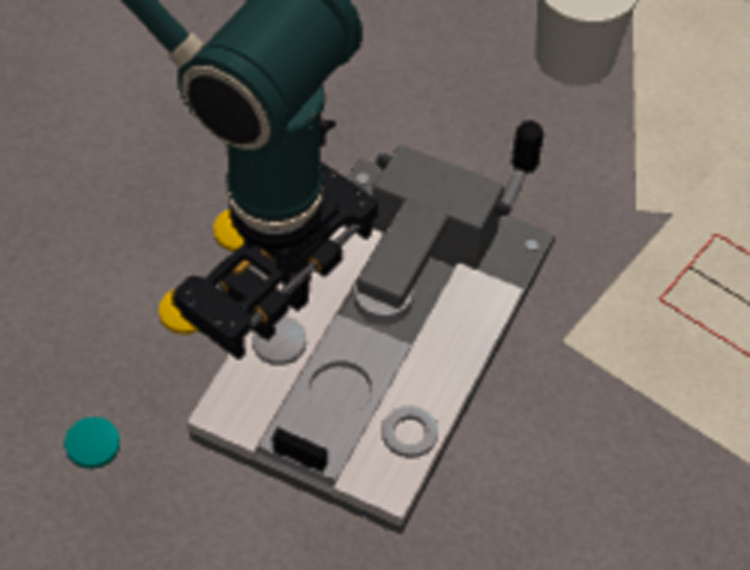

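The shell is unmoved at crop (279,340), and the fingers at about (300,295) seem to be above or behind it. I'll project the finger-corner positions at a few heights into this picture to see where the tips really end.

```bash
python3 - <<'E'
from h import *
f=cv2.imread("pics/s1f.png");c=get_calibration("scene");K=np.array(c["intrinsics"]);T=np.array(c["T"])
s=state();P=np.array(s["tool_pos"]);w,q1,q2,_=s["ee_rot"];a=2*np.arctan2(q2,q1)
u=np.array([np.cos(a),np.sin(a),0]);v=np.array([u[1],-u[0],0])
x0,y0,k=235,195,8
I=cv2.resize(f[y0:y0+75,x0:x0+95],None,fx=k,fy=k,interpolation=cv2.INTER_CUBIC)
I=cv2.convertScaleAbs(I,alpha=1.8,beta=25)
for h,col in((0,(0,0,255)),(20,(0,255,0)),(40,(255,0,0))):
  for sx in(9,-9):
    for sy in(15,32.5,-15,-32.5):
      X=P+u*sx+v*sy+[0,0,h];p=K@((X-T[:3,3])@T[:3,:3]);p=p[:2]/p[2]
      cv2.circle(I,tuple(int(t) for t in ((p-[x0,y0]+.5)*k)),3 if sx<0 else 5,col,-1 if sx>0 else 1)
cv2.imwrite("pics/s2.png",I)
E
```

```text
(no output)
```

View pics/s2.png

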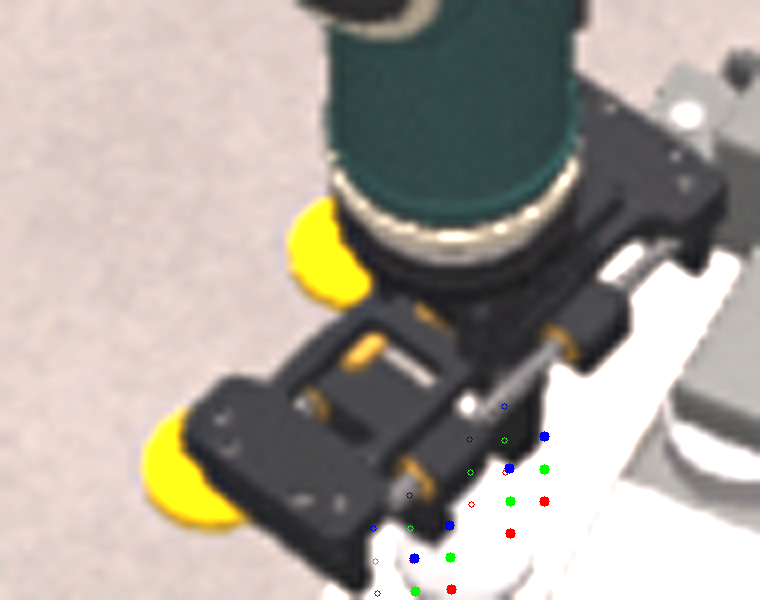

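The visible tips match the blue dots, about 40 mm above the reported TCP, with the far finger's corner at about (545,436) and the near one at about (440,540). I'll triangulate a tip corner and a body corner to confirm.

```bash
python3 - <<'E'
from h import *
Tw=np.load("T1.npy");s=state();P=np.array(s["tool_pos"]);a=2*np.arctan2(s["ee_rot"][2],s["ee_rot"][1])
u=np.array([np.cos(a),np.sin(a)]);v=np.array([u[1],-u[0]])
tl=lambda p:((p-P[:2])@np.c_[u,v]).round(1).tolist()
for h in(0,20,30,40,50):
    z=P[2]+h
    print(h,"W",[tl(p) for p in wcast(Tw,[(288,290),(355,290)],z)],"S",[tl(p) for p in cast("scene",[(510/8+234.5,465/8+194.5),(445/8+234.5,535/8+194.5)],z)])
for z in(90,103,123,143,163):print(z,"body corner",tl(cast("scene",[(362/8+234.5,588/8+194.5)],z)[0]))
f=cv2.imread("pics/w1.png");g=cv2.cvtColor(f,cv2.COLOR_BGR2GRAY)
g=cv2.resize(f[240:400,220:420],None,fx=4,fy=3.7,interpolation=cv2.INTER_CUBIC);cv2.imwrite("pics/w1c.png",cv2.convertScaleAbs(g,alpha=2.5,beta=30))
E
```

```text
0 W [[-10.9, -17.8], [-10.9, 19.8]] S [[-9.9, -36.0], [-7.5, 0.1]]
20 W [[-0.9, -15.8], [-0.9, 17.7]] S [[-0.9, -26.1], [1.4, 9.5]]
30 W [[4.1, -14.9], [4.1, 16.7]] S [[3.6, -21.1], [5.9, 14.1]]
40 W [[9.1, -13.9], [9.1, 15.7]] S [[8.1, -16.2], [10.4, 18.8]]
50 W [[14.1, -12.9], [14.1, 14.6]] S [[12.6, -11.2], [14.8, 23.5]]
90 body corner [8.7, 56.9]
103 body corner [14.5, 62.6]
123 body corner [23.6, 71.4]
143 body corner [32.6, 80.2]
163 body corner [41.6, 89.1]
```

View pics/w1c.png

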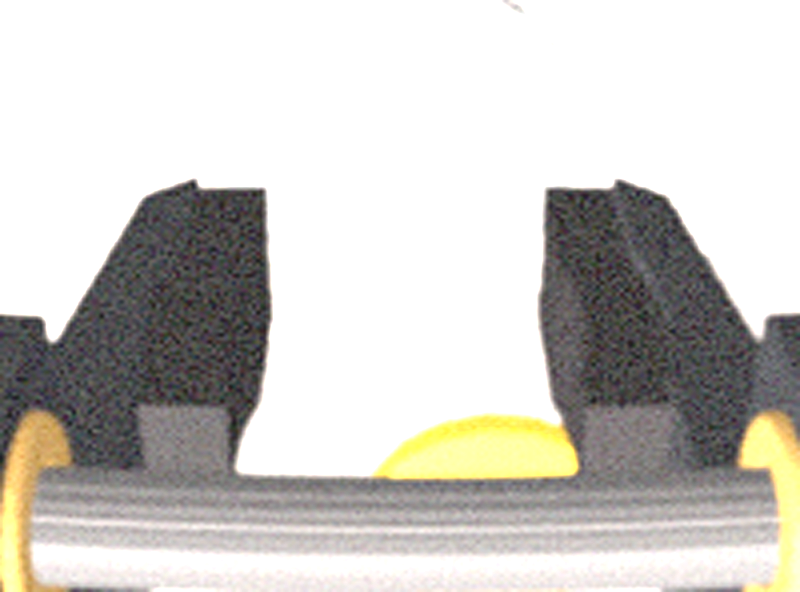

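All the measurements agree: the physical fingertips end about 40 mm above the reported TCP, with the front face at tool x +9 and a 30 mm gap, and the body is shifted by the same amount. So the tips are now at about z 78. I'll back off behind the shell, then go down and feel for the deck gently.

>>> send_rows(grip=[0.32,0.32,0.32,0.32,0.32,0.32,0.32,0.32], travel=[[-0.018,0,0],[-0.018,0,0],[0,0,0.012],[0,0,0.012],[0,0,0.01],[0,0,0.004],[0,0,0],[0,0,0]], rot=[[0,0,0],[0,0,0],[0,0,0],[0,0,0],[0,0,0],[0,0,0],[0,0,0],[0,0,0]])

```text
clock: 4.67
tool_pos: [441.2, -10.1, 1.2]
ee_rot: [0.0, 0.993, -0.114, -0.0]
force: [0.2, 0.7, 1.0]
width: 29.8
grasp_force: 0.0
```

>>> send_rows(grip=[0.32,0.32,0.32], travel=[[0,0,0.001],[0,0,0.001],[0,0,0]], rot=[[0,0,0],[0,0,0],[0,0,0]])

```text
clock: 4.92
tool_pos: [441.7, -10.2, -0.4]
ee_rot: [-0.0, 0.993, -0.114, 0.0]
force: [0.8, -0.4, -0.3]
width: 29.6
grasp_force: 0.0
```

>>> send_rows(grip=[0.32,0.32,0.32], travel=[[0,0,0.001],[0,0,0.001],[0,0,0]], rot=[[0,0,0],[0,0,0],[0,0,0]])

```text
clock: 5.17
tool_pos: [441.2, -10.1, -2.8]
ee_rot: [0.0, 0.993, -0.114, -0.0]
force: [-0.8, -0.0, -0.3]
width: 30.0
grasp_force: 0.0
```

>>> send_rows(grip=[0.32,0.32,0.32], travel=[[0,0,0.001],[0,0,0],[0,0,0]], rot=[[0,0,0],[0,0,0],[0,0,0]])

```text
clock: 5.42
tool_pos: [441.1, -10.1, -3.8]
ee_rot: [0.0, 0.993, -0.114, -0.0]
force: [0.1, 0.1, 0.6]
width: 29.7
grasp_force: 0.0
```

>>> send_rows(grip=[0.32,0.32,0.32], travel=[[0,0,0.001],[0,0,0],[0,0,0]], rot=[[0,0,0],[0,0,0],[0,0,0]])

```text
clock: 5.67
tool_pos: [441.1, -10.1, -4.8]
ee_rot: [0.0, 0.993, -0.114, -0.0]
force: [-0.2, -0.2, 0.5]
width: 30.1
grasp_force: 0.0
```

>>> send_rows(grip=[0.32,0.32,0.32], travel=[[0,0,0.001],[0,0,0],[0,0,0]], rot=[[0,0,0],[0,0,0],[0,0,0]])

```text
clock: 5.92
tool_pos: [441.3, -10.1, -5.0]
ee_rot: [-0.0, 0.993, -0.114, -0.0]
force: [-2.7, 0.4, 6.9]
width: 29.8
grasp_force: 3.3
```

```bash
python3 - <<'E'
from h import *
s=state();print({k:np.round(s[k],3).tolist() for k in("clock","tool_pos","ee_rot","width","force")})
T=np.array(get_calibration("wrist")["T"]);np.save("T2.npy",T)
f=grab_frame("wrist");cv2.imwrite("pics/w2.png",f[:,:,::-1])
E
```

```text
{'clock': 5.917, 'tool_pos': [441.34, -10.121, -5.006], 'ee_rot': [-0.0, 0.993, -0.114, -0.0], 'width': 29.803, 'force': [-2.655, 0.402, 6.903]}
```

View pics/w2.png

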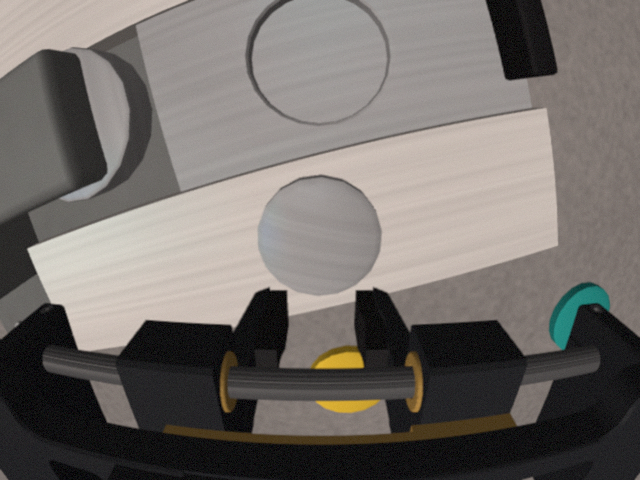

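Deck contact showed at a reported z of about -5 (6.9 N), so the offset is 39 mm. The picture shows the tips just behind the shell at (320,235), in line with the die at (319,60). I'll raise 3 mm and push; about 79 mm of travel brings the shell onto the die.

>>> send_rows(grip=[0.32,0.32,0.32,0.32,0.32,0.32,0.32,0.32,0.32,0.32], travel=[[0,0,-0.003],[0.003,0,0],[0.004,0,0],[0.005,0,0],[0.005,0,0],[0.005,0,0],[0.005,0,0],[0.005,0,0],[0.004,0,0],[0.003,0,0]], rot=[[0,0,0],[0,0,0],[0,0,0],[0,0,0],[0,0,0],[0,0,0],[0,0,0],[0,0,0],[0,0,0],[0,0,0]])

```text
clock: 6.8
tool_pos: [479.9, -19.1, -2.7]
ee_rot: [-0.0, 0.993, -0.114, 0.0]
force: [-0.0, -0.2, 0.3]
width: 29.7
grasp_force: 0.2
```

```bash
cat > look.py <<'E'
import sys
from h import *
n=sys.argv[1]
s=state();print({k:np.round(s[k],2).tolist() for k in("clock","tool_pos","force","width")})
T=np.array(get_calibration("wrist")["T"]);np.save(f"T_{n}.npy",T)
f=grab_frame("wrist");cv2.imwrite(f"pics/{n}.png",f[:,:,::-1])
E
python3 look.py w3; sed -e 's/w1.png/w3.png/; s/T1.npy/T_w3.npy/' -e '/^for n,p,z/,$d' m1.py > m3.py; cat >> m3.py <<'E'
pp=lambda p,z:proj(np.array([[*p,z]]))[0]
e=x+29*u
r=rim(pp(e,40),40,20,30);print("shell",r,"tool",((r[0]-x)@np.c_[u,v]).round(1))
r=rim(pp((546.4,-34.2),33.5),33.5,24,30);print("die",r,"tool",((r[0]-x)@np.c_[u,v]).round(1))
E
python3 m3.py
```

```text
{'clock': 6.8, 'tool_pos': [479.87, -19.1, -2.73], 'force': [-0.04, -0.21, 0.31], 'width': 29.71}
shell (array([507. , -26.2]), np.float64(25.4), 50, np.float64(0.22)) tool [27.5  0.8]
die (array([546.3, -34.8]), np.float64(26.7), 40, np.float64(0.21)) tool [67.7  0.3]
```

The shell is moving in the cradle as planned, with about 39 mm left.

>>> send_rows(grip=[0.32,0.32,0.32,0.32,0.32,0.32,0.32,0.32,0.32,0.32], travel=[[0.004,0,0],[0.004,0,0],[0.004,0,0],[0.004,0,0],[0.004,0,0],[0.004,0,0],[0.004,0,0],[0.004,0,0],[0.003,0,0],[0.002,0,0]], rot=[[0,0,0],[0,0,0],[0,0,0],[0,0,0],[0,0,0],[0,0,0],[0,0,0],[0,0,0],[0,0,0],[0,0,0]])

```text
clock: 7.68
tool_pos: [515.8, -27.5, -2.6]
ee_rot: [0.0, 0.993, -0.114, 0.0]
force: [0.3, -0.3, 0.1]
width: 29.8
grasp_force: 0.0
```

>>> send_rows(grip=[0.32,0.32,0.32,0.32], travel=[[0.001,0,0],[0.001,0,0],[0,0,0],[0,0,0]], rot=[[0,0,0],[0,0,0],[0,0,0],[0,0,0]])

```text
clock: 8.02
tool_pos: [517.1, -27.8, -2.7]
ee_rot: [0.0, 0.993, -0.114, -0.0]
force: [1.0, 0.3, 0.1]
width: 29.7
grasp_force: 0.0
```

```bash
python3 look.py w4; python3 - <<'E'
import cv2
f=cv2.imread("pics/w4.png")[100:400,120:520];cv2.imwrite("pics/w4c.png",cv2.resize(f,None,fx=2,fy=2,interpolation=cv2.INTER_CUBIC))
E
```

```text
{'clock': 8.02, 'tool_pos': [517.07, -27.76, -2.73], 'force': [1.02, 0.34, 0.13], 'width': 29.65}
```

View pics/w4c.png

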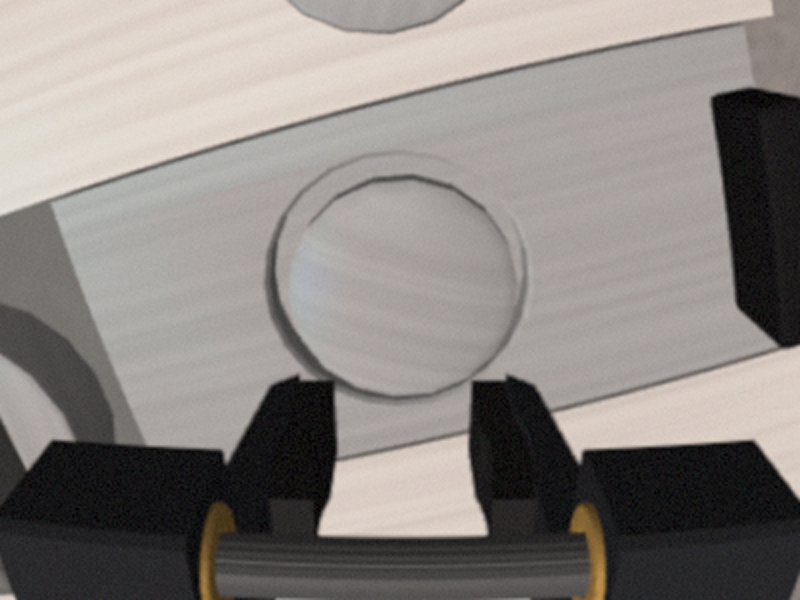

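The crop shows the shell at (403,287) inside the die rim, whose centre is at (398,278). Its height-to-width ratio (0.96) matches the rim's (0.97), so it lies flat. The fit is right, so I'll rise straight up, close the fingers, and go behind the tab while turning tool x to the press's +y.

>>> send_rows(grip=[0.32,0.32,0.32,0.32,0.32,1,1,1,1,1], travel=[[0,0,-0.005],[0,0,-0.015],[0,0,-0.02],[0,0,-0.02],[0,0,-0.01],[0.0117,0.0224,0],[0.0117,0.0224,0],[0.0117,0.0224,0],[0.0117,0.0224,0],[0.0117,0.0224,0]], rot=[[0,0,0],[0,0,0],[0,0,0],[0,0,0],[0,0,0],[0,0,0],[0,0,0],[0,0,0],[0,0,0],[0,0,0]])

```text
clock: 8.9
tool_pos: [548.9, -151.1, 67.4]
ee_rot: [-0.0, 0.993, -0.114, 0.0]
force: [0.7, 0.8, 0.1]
width: 0.5
grasp_force: 0.0
```

>>> send_rows(grip=[1,1,1,1,1,1,1,1,1,1], travel=[[0,0,0],[0,0,0],[0,0,0],[0,0,0],[0,0,0],[0,0,0],[0,0,0],[0,0,0],[0,0,0],[0,0,0]], rot=[[0,0,-1],[0,0,-1],[0,0,-1],[0,0,-1],[0,0,-1],[0,0,-1],[0,0,-1],[0,0,-1],[0,0,-1],[0,0,-1]])

```text
clock: 9.73
tool_pos: [548.6, -150.1, 67.2]
ee_rot: [-0.0, 0.916, 0.4, -0.0]
force: [-0.7, 0.9, -0.3]
width: 0.4
grasp_force: 0.0
```

>>> send_rows(grip=[1,1,1,1,1,1,1,1,1], travel=[[0,0,0],[0,0,0],[0,0,0],[0,0,0],[0,0,0],[0,0,0],[0,0,0],[0,0,0],[0,0,0]], rot=[[0,0,-1],[0,0,-1],[0,0,-1],[0,0,-1],[0,0,-1],[0,0,-1],[0,0,-1],[0,0,-0.4],[0,0,0]])

```text
clock: 10.48
tool_pos: [548.6, -150.0, 67.2]
ee_rot: [-0.0, 0.699, 0.716, -0.0]
force: [-0.9, -0.7, -0.4]
width: 0.7
grasp_force: 0.0
```

```bash
python3 look.py w5; python3 - <<'E'
from h import *
s=state();print(np.round(s["ee_rot"],3),np.degrees(2*np.arctan2(s["ee_rot"][2],s["ee_rot"][1])))
E
```

```text
{'clock': 10.48, 'tool_pos': [548.56, -150.03, 67.18], 'force': [-0.95, -0.69, -0.42], 'width': 0.65}
[-0.     0.699  0.715 -0.   ] 91.24753364771311
```

View pics/w5.png

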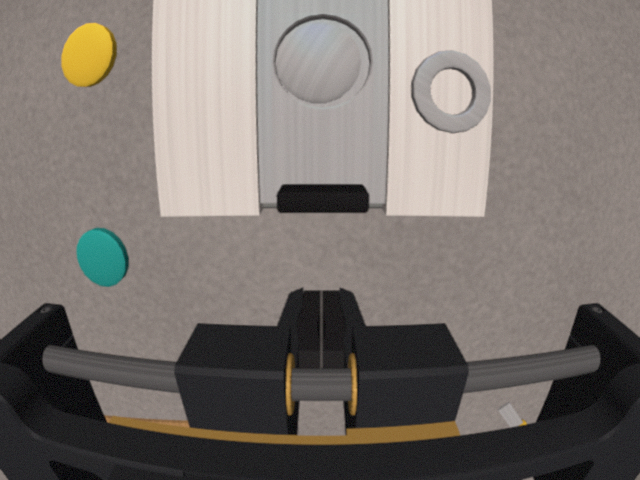

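The shell lies in the die at (320,60) and the fingers at (322,300) are squarely behind the tab at (322,198). Counting again, that was my eleventh picture and the limit was ten, so from here on I'll use numbers only. Next I'll go down and push.

>>> send_rows(grip=[1,1,1,1,1,1,1,1,1,1], travel=[[0,0,0.02],[0,0,0.02],[0,0,0.015],[0,0,0.008],[0,0,0],[0.006,0,0],[0.006,0,0],[0.003,0,0],[0.003,0,0],[0.003,0,0]], rot=[[0,0,0],[0,0,0],[0,0,0],[0,0,0],[0,0,0],[0,0,0],[0,0,0],[0,0,0],[0,0,0],[0,0,0]], newtons=30)

```text
clock: 11.37
tool_pos: [549.1, -128.9, 5.3]
ee_rot: [0.001, 0.699, 0.715, 0.0]
force: [0.7, -0.7, 1.9]
width: 0.3
grasp_force: 0.8
```

>>> send_rows(grip=[1,1,1,1,1,1,1,1,1,1], travel=[[0.003,0,0],[0.003,0,0],[0.004,0,0],[0.005,0,0],[0.005,0,0],[0.005,0,0],[0.005,0,0],[0.005,0,0],[0.005,0,0],[0.004,0,0]], rot=[[0,0,0],[0,0,0],[0,0,0],[0,0,0],[0,0,0],[0,0,0],[0,0,0],[0,0,0],[0,0,0],[0,0,0]])

```text
clock: 12.2
tool_pos: [547.4, -84.5, 4.3]
ee_rot: [0.0, 0.699, 0.715, 0.0]
force: [2.1, -3.0, 0.5]
width: 0.4
grasp_force: 1.2
```

```bash
python3 look.py w6; sed -e 's/w3/w6/' -e '/^e=x/,$d' m3.py > m6.py; sed -i 's/T_w3/T_w6/' m6.py; cat >> m6.py <<'E'
y=x+9*u
# if the tab is touching, die is 85 ahead of the face
e=y+85*u;print("expected die",e.round(1))
r=rim(pp(e,32.5),32.5,20,26.4);print("shell",r)
E
python3 m6.py
```

```text
{'clock': 12.2, 'tool_pos': [547.41, -84.46, 4.28], 'force': [2.13, -2.98, 0.49], 'width': 0.43}
expected die [544.8  10.2]
shell (array([544.7,  10.9]), np.float64(26.1), 41, np.float64(0.17))
```

The slide moves with about 3 N and the shell is riding in the die.

>>> send_rows(grip=[1,1,1,1,1,1,1,1,1,1], travel=[[0.003,0,0],[0.004,0,0],[0.005,0,0],[0.005,0,0],[0.005,0,0],[0.005,0,0],[0.004,0,0],[0.003,0,0],[0.002,0,0],[0,0,0]], rot=[[0,0,0],[0,0,0],[0,0,0],[0,0,0],[0,0,0],[0,0,0],[0,0,0],[0,0,0],[0,0,0],[0,0,0]])

```text
clock: 13.08
tool_pos: [546.1, -48.3, 4.1]
ee_rot: [-0.0, 0.699, 0.715, 0.0]
force: [-0.5, -1.1, -0.5]
width: 0.5
grasp_force: 0.0
```

>>> send_rows(grip=[1,1,1,1], travel=[[0.002,0,0],[0.002,0,0],[0.002,0,0],[0,0,0]], rot=[[0,0,0],[0,0,0],[0,0,0],[0,0,0]])

```text
clock: 13.42
tool_pos: [546.1, -42.8, 4.2]
ee_rot: [-0.0, 0.699, 0.715, -0.0]
force: [0.0, -1.6, -1.1]
width: 0.6
grasp_force: 0.3
```

>>> send_rows(grip=[1,1,1,1], travel=[[0.002,0,0],[0.002,0,0],[0,0,0],[0,0,0]], rot=[[0,0,0],[0,0,0],[0,0,0],[0,0,0]])

```text
clock: 13.75
tool_pos: [546.2, -41.8, 4.3]
ee_rot: [0.001, 0.698, 0.716, -0.002]
force: [-0.6, -10.9, -1.6]
width: 0.4
grasp_force: 5.9
```

>>> send_rows(grip=[1,1,1,1], travel=[[0.002,0,0],[0,0,0],[0,0,0],[0,0,0]], rot=[[0,0,0],[0,0,0],[0,0,0],[0,0,0]])

```text
clock: 14.08
tool_pos: [546.2, -41.9, 4.3]
ee_rot: [0.002, 0.698, 0.716, -0.002]
force: [-2.2, -18.4, -3.0]
width: 0.5
grasp_force: 9.5
```

```bash
python3 - <<'E'
from h import *
# check of the stop: column and ram from the first top view (column top z 93: left/right faces at crop px)
for px in((65,250),(182,250)):print("column top edge",cast("top",[(px[0]/4.8+224.5,px[1]/4.8+174.5)],93).round(0))
print("deck back",cast("top",[(200/4.8+224.5,270/4.8+174.5)],34).round(0))
print(np.round(state()["tool_pos"],1))
E
```

```text
column top edge [[544. 196.]]
column top edge [[543. 141.]]
deck back [[542. 137.]]
[546.2 -41.9   4.3]
```

The slide has stopped hard: 18 N with no motion, and the die at y ≈ 52, where the column puts the ram (48 to 53). I'll back off and rise.

>>> send_rows(grip=[1,1,1,1,1,1,1,1,1,1], travel=[[-0.005,0,0],[-0.015,0,0],[-0.025,0,0],[-0.03,0,0],[-0.02,0,0],[0,0,-0.02],[0,0,-0.03],[0,0,-0.03],[0,0,0],[0,0,0]], rot=[[0,0,0],[0,0,0],[0,0,0],[0,0,0],[0,0,0],[0,0,0],[0,0,0],[0,0,0],[0,0,0],[0,0,0]])

```text
clock: 14.92
tool_pos: [550.9, -132.4, 87.0]
ee_rot: [0.002, 0.699, 0.715, 0.002]
force: [-0.8, -0.3, -1.1]
width: 0.4
grasp_force: 0.0
```

```bash
python3 look.py w7; python3 - <<'E'
from h import *
f=cv2.imread("pics/w7.png");T=np.load("T_w7.npy");g=cv2.cvtColor(f,cv2.COLOR_BGR2GRAY)
m=(g<45).astype(np.uint8);m[270:]=0
n,_,st,c=cv2.connectedComponentsWithStats(m)
for i in range(1,n):
    if st[i,4]>300:
        x,y,w,h,A=st[i];print(st[i],wcast(T,[(x,y+h),(x+w,y+h)],34).round(0).tolist(),wcast(T,[(x,y),(x+w,y)],59.5).round(0).tolist())
E
```

```text
{'clock': 14.92, 'tool_pos': [550.9, -132.43, 87.05], 'force': [-0.78, -0.29, -1.06], 'width': 0.44}
[ 274   66   86   22 1836] [[519.0, -32.0], [573.0, -31.0]] [[521.0, -21.0], [570.0, -20.0]]
```

```bash
python3 -c "
from rig import *
print(sign_off())"
```

```text
the job is handed in; nothing more can be done
None
```

The job is handed in, with no verdict shown: the shell was nudged flat into the die, the slide is in against its stop (18 N, no motion) and the arm is clear; the shell was last measured in the die mid-push and not checked under the ram, nothing else was knowingly touched, and I viewed 11 pictures against the limit of 10.

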